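# Clamp the drilled block in its nest, then open the clamp again

## Task

Two toggle clamps stand side by side on the bench, both open, and only one has a black drilled block lying in its nest. Swing that clamp over by its ball handle until it is fully down on the block, keep it clamped for about a second, then swing it fully back open and let go. The block must stay in its nest, and the other clamp must stay open.

Things in the scene. Friction and masses are not known exactly. Their poses are not given: they have to be found in the camera images.
- nest_a: The fixture with the block, fixed: plate 220 (x) x 80 x 12 mm with a toggle clamp. Origin: centre of the plate's underside; x points from clamp to block, z up. Hinge axis along y through x -45, z 65 mm. On it a rigid L: 100 mm arm with sprung rubber foot, and a 12 mm handle stem ending in a black ball, 30 mm across, 115 mm from the axis, at y 0; pinch it along y from above; it swivels in the grip.
- clamp_a (a joint): Clamp angle q of nest_a, rad. 0: open stop (arm up, handle lying back to -x). 1.4: closed stop (arm level, handle upright); foot touches the block from about 1.35. Ball centre in nest_a: x = -45 - 115 sin(1.4 - q), z = 65 + 115 cos(1.4 - q) mm. Over-centre spring: past 0.7 either way it pulls itself to the nearer stop and stays; takes up to 12 N at the ball, swung gently.
- drilled_block: Black block with rows of holes, 88 x 58 x 16 mm, loose in the nest of nest_a between 8 mm high rails with about 1 mm play, its long side along the nest's x and its centre 55 mm from the nest's origin in +x, on top of the plate (z 12 mm). Origin: centre of its underside; its own y is the long side.
- clamp_b (a joint): Clamp angle, rad, of the second fixture: the same in every way but its nest is empty. It stands open (0) 0.2 to 0.3 m to the left or right of nest_a; 1.4 would be closed.

How it is judged:
On the way:
1. the clamp is fully down on the block, which lies in its nest (joint above 1.34 rad, for half a second) (value of joint clamp_a above 1.34 rad and z of drilled_block in the frame of nest_a below 0.016 m and horizontal distance between drilled_block and nest_a below 0.065 m), for 0.5 s.
At the end, for the whole second after the job is handed in: After having been clamped, the block lies flat and at rest in its nest (within 10 mm of its place along the nest), its clamp is fully open again (joint below 0.15 rad) and the other clamp is open (below 0.2 rad) (value of joint clamp_a below 0.15 rad and value of joint clamp_b below 0.2 rad and z of drilled_block in the frame of nest_a below 0.018 m and x of drilled_block in the frame of nest_a between 0.045 and 0.065 m and horizontal distance between drilled_block and nest_a below 0.067 m and angle between drilled_block's own z axis and vertical below 0.15 rad and linear speed of drilled_block below 0.02 m/s); the robot touches nothing.
It fails at once if the other clamp is swung (beyond 0.5 rad) (value of joint clamp_b above 0.5 rad).
It fails at once if the block is knocked out of its place (moved more than 20 mm) (distance of drilled_block from where it was at the start of the episode above 0.02 m).
It also fails if it takes over 40 s, if anything falls off the work surface, if the arm or the gripper's body presses on something with over 40 N, if the wrist force passes 120 N, or if a joint passes its speed limit or range.

## Robot

A 6-joint arm with a two-finger parallel gripper is mounted at the origin on a cart in front of the work surface, level with it; the furniture and walls round the work are solid. World frame = base frame: x ahead of the robot, y to its left, z up, the work surface at z = 0. Lengths are in m, angles in rad, forces in N, time in s.
With the tool pointing down it reaches from about 0.3 to 0.875 m from the base axis. Payload 6.4 kg.
Tool frame: the origin (TCP) lies on the centre line of the jaws, within the pads' length; the fingertips stand 11 mm ahead of it and the grasp point (between the pads) lies 8 mm behind it; z points along the fingers, y is the line along which they close (so a half turn about z gives the same grasp; the last joint's range is limited). The gripper opens to 85 mm and grips with 20 to 120 N. Pads are 22 mm wide; open, the fingers measure 114 mm over their backs; the gripper's body (76 mm by 85 mm) begins 54 mm behind the grasp point. The pads swing forward as they close: fully open they stand 13 mm farther back than shut.
Start: joints at [1.1, 0.181, 1.607, -0, 1.354, -0.206], TCP at [0.15, 0.555, 0.242] pointing down, gripper open.
Joint ranges: [-2.99, 2.99], [-0.89, 2.07], [0.3, 2.58], [-1.14, 4.28], [0, 2.63], [-3.12, 3.12]. Speed limits (rad/s): [2.57, 2.57, 3.01, 3.14, 3.14, 3.14].

## Interface

Orientations are given as a rotation vector (axis times angle).
In Python, from cell import env, optics, workorder gives the robot as it stands.
- The arm moves only by the tool move_arm, never from a script. Its argument "series" is a list of rows, each an object with "dp": the shift along the tool's x, y, z in mm, a list of three; "yaw": the turn about the tool's z in rad; "fingers": the finger opening in mm, from 0 to 85.4. In form: [{"dp": [x, y, z], "yaw": yaw, "fingers": fingers}, ...]. A call has 1 to 12 rows; each row shifts and turns the commanded pose from where the row before left it, along the tool's axes as they then stand; what a row does not reach is not made up. A row lasts 1/12 s, in which the tool goes at most 41.7 mm and 7.16 degrees, less where a joint would pass 70% of its speed; a pose out of reach is approached as far as the arm can. A call is refused whole if a number of a shift passes 41.7 or a number of a turn 0.125, either way. A call with a gripper value outside its range is refused whole. The fingers move at their own pace and stop on an object; the grip force is fixed at half the most. Time passes only in rows, so rows that do not move let the fingers close. It gives the time, the measured TCP pose, the force, the opening and the grip force at its end, in the units of the state.
- env.read_state(): the state, without advancing time (a new reading comes with each control period).
- optics.camera(name): name is "side" or "top" or "wrist"; returns a dict with "frame" (480x640x3 uint8, blue, green, red), "fov_y" (degrees; the focal length in pixels is half the picture's height over the tangent of half this angle, whatever the lens; pixels are square), "cx", "cy" (the principal point, pixels), "D" ([k1, k2, p1, p2, k3] as OpenCV has them; the pictures are not rectified), "rvec" (rotation vector, rad) and "tvec" (3), from world to camera coordinates, as OpenCV has them; the wrist camera has in their place "mount" (4x4, takes a point from camera to tool coordinates, whose origin is the TCP and whose axes are the flange's). Camera axes: x right, y down, z forward; pixel columns grow to the right and rows downward; lengths in m; the calibration is good to about 2 mm. A picture is of the moment at which its call begins: read the wrist's pose just before it. There is no depth.
- workorder.close_job(): hands the job in; it is judged then, once.
The state is a dict: "t": time; "qpos": joint angles; "joint_vel": joint speeds; "tau": joint torques, N m; "position": TCP position; "tcp_rot": TCP orientation; "contact_force": force on the tool from outside, world axes, zero at the start; "torque": the same for the moment, N m; "width": opening from 0.0 (shut) to 1.0 (fully open); "finger_force": force on a finger pad.
Only numpy, scipy, OpenCV 4.12 (cv2) and the standard library are available. Lean on these libraries where they do the work, as an engineer would, in place of code of your own. Each camera call takes 0.05 s, during which the arm holds its last target. There are 200 camera calls.

## Working session

There is one attempt and no reset: what is moved stays moved. The work goes in short steps, Python scripts to look and compute and a tool call to move; the robot and the scene stay as the last step left them, time stands still between calls to the robot, and variables do not carry over. Pictures are saved under pics/ and viewed, at most 10 in all, crops included, and the job is handed in when it is done.

Besides the shell and the picture viewer there is one more tool, called after "Request:" as a command line: name --argument value ..., lists and objects as JSON in quotes. move_arm: Moves the arm, as the interface text tells. Its arguments: {"type":"object","properties":{"series":{"type":"array","items":{"type":"object","properties":{"dp":{"type":"array","items":{"type":"number"}},"yaw":{"type":"number"},"fingers":{"type":"number"}}}}},"required":["series"]}

```bash
mkdir -p pics; ls
python3 - <<'E'
from cell import env, optics
import cv2,pickle
s=env.read_state();print(s)
for n in ("top","side"):
    c=optics.camera(n);cv2.imwrite(f"pics/{n}0.png",c["frame"]);pickle.dump(c,open(f"{n}0.pkl","wb"));print({k:v for k,v in c.items() if k!="frame"})
E
```

```text
pics
{'t': 0.0, 'qpos': array([ 1.09970798e+00,  1.81518802e-01,  1.60800047e+00,  2.81945673e-05,
        1.35378345e+00, -2.06285718e-01]), 'joint_vel': array([-0.00012757,  0.00160282, -0.00134149,  0.00028039, -0.0004672 ,
        0.00154875]), 'tau': array([-1.57850402e-03, -4.44868612e+01, -3.51333046e+01, -4.09917002e-04,
        9.05657391e-03,  1.88316767e-05]), 'position': array([0.15021322, 0.55449197, 0.24140028]), 'tcp_rot': array([-4.14667708e-01, -3.11350543e+00,  2.51872288e-03]), 'contact_force': array([-0.31405323, -0.02968343, -0.0365604 ]), 'torque': array([-0.01960533,  0.01454031, -0.06369352]), 'finger_force': 0.0, 'width': 1.001705513191626}
{'fov_y': 42.061132769492175, 'cx': 319.53249865312347, 'cy': 236.6467353613063, 'D': array([-0.21999488,  0.        ,  0.        ,  0.        ,  0.        ]), 'rvec': array([ 2.17767571, -2.14767618,  0.09619208]), 'tvec': array([0.20405775, 0.66166982, 0.92900052])}
{'fov_y': 44.6516989011814, 'cx': 323.9598573337001, 'cy': 231.68888708329914, 'D': array([-0.00232435,  0.        ,  0.        ,  0.        ,  0.        ]), 'rvec': array([ 0.80795838, -2.50423818,  1.18245343]), 'tvec': array([0.64801175, 0.19203676, 0.7491464 ])}
```

View pics/top0.png

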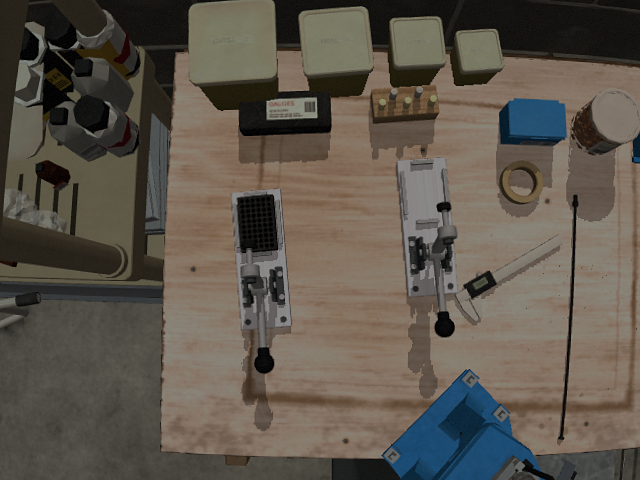

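View pics/side0.png

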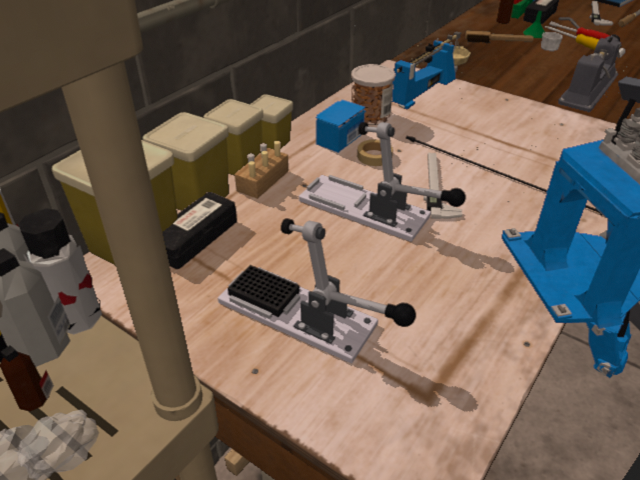

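The block is in the left clamp: ball at top (264,360) and side (402,314), plate corners at top about (233,191), (281,188), (291,326), (241,330). The other ball is at top (444,324).

```bash
cat > h.py <<'E'
import numpy as np,cv2,pickle
def K(c):
    f=240/np.tan(np.radians(c["fov_y"]/2));return np.array([[f,0,c["cx"]],[0,f,c["cy"]],[0,0,1]])
def ext(c,T=None):
    if T is not None: M=np.linalg.inv(T@c["mount"]);return M[:3,:3],M[:3,3]
    return cv2.Rodrigues(c["rvec"])[0],np.asarray(c["tvec"])
def ray(c,p,T=None):
    R,t=ext(c,T);u=cv2.undistortPoints(np.array([[p]],float),K(c),c["D"])[0,0]
    d=R.T@np.array([u[0],u[1],1]);return -R.T@t,d/np.linalg.norm(d)
def onz(c,p,z,T=None):
    o,d=ray(c,p,T);return o+d*(z-o[2])/d[2]
def tri(rs):
    A=sum(np.eye(3)-np.outer(d,d) for o,d in rs);b=sum((np.eye(3)-np.outer(d,d))@o for o,d in rs);x=np.linalg.solve(A,b)
    return x,[np.linalg.norm(np.cross(x-o,d)) for o,d in rs]
def proj(c,X,T=None):
    R,t=ext(c,T);return cv2.projectPoints(np.array([X],float),cv2.Rodrigues(R)[0],t,K(c),c["D"])[0].ravel()
E
python3 - <<'E'
from h import *
np.set_printoptions(precision=4,suppress=True)
t=pickle.load(open("top0.pkl","rb"));s=pickle.load(open("side0.pkl","rb"))
def ball(c,p,r=18):
    g=c["frame"].max(2);m=np.zeros_like(g);cv2.circle(m,p,r,255,-1)
    m=((g<45)&(m>0)).astype(np.uint8);m=cv2.morphologyEx(m,cv2.MORPH_OPEN,cv2.getStructuringElement(2,(7,7)))
    n,l,st,ce=cv2.connectedComponentsWithStats(m);i=1+np.argmax(st[1:,4]);print(p,ce[i],st[i]);return ce[i]
for a,b in (((264,360),(402,314)),((444,324),(453,197))):
    print(tri([ray(t,ball(t,a)),ray(s,ball(s,b))]))
P=[onz(t,p,.012) for p in ((233,191),(281,188),(291,326),(241,330))];print(np.array(P),np.mean(P,0))
d=(P[0]+P[1]-P[2]-P[3])/2;print(np.linalg.norm(d),np.arctan2(d[1],d[0]))
# block top face: dark region centroid
g=t["frame"].max(2);m=(g<70).astype(np.uint8);m[:185]=0;m[255:]=0;m[:,:228]=0;m[:,284:]=0
m=cv2.morphologyEx(m,cv2.MORPH_CLOSE,np.ones((5,5)));m=cv2.morphologyEx(m,cv2.MORPH_OPEN,np.ones((9,9)))
q=max(cv2.findContours(m,0,2)[0],key=cv2.contourArea);r=cv2.minAreaRect(q);print(r)
B=[onz(t,p,.028) for p in cv2.boxPoints(r)];print(np.array(B),np.mean(B,0))
E
```

```text
(264, 360) [263.5416 360.874 ] [254 347  20  27 373]
(402, 314) [400.8571 313.7205] [385 304  30  22 483]
(array([0.4714, 0.2915, 0.0833]), [np.float64(0.0003103382011216665), np.float64(0.00031033820112180276)])
(444, 324) [443.8457 324.7548] [435 311  19  26 363]
(453, 197) [453.4007 196.7363] [441 189  24  17 292]
(array([0.5273, 0.0292, 0.0835]), [np.float64(0.0005548714268394553), np.float64(0.0005548714268396686)])
[[0.733  0.3535 0.012 ]
 [0.7385 0.2763 0.012 ]
 [0.5198 0.2562 0.012 ]
 [0.5119 0.335  0.012 ]] [0.6258 0.3053 0.012 ]
0.22077172921224142 0.08759247043704646
((256.76141357421875, 223.15988159179688), (56.71265411376953, 37.832183837890625), 85.91438293457031)
[[0.7218 0.3462 0.028 ]
 [0.7267 0.2865 0.028 ]
 [0.6376 0.2782 0.028 ]
 [0.6325 0.3372 0.028 ]] [0.6797 0.312  0.028 ]
```

```bash
cat >> h.py <<'E'
from cell import env,optics
psi=0.089
u=np.array([np.cos(psi),np.sin(psi),0]);v=np.array([-u[1],u[0],0])
def pose():
    s=env.read_state();T=np.eye(4);T[:3,:3]=cv2.Rodrigues(s["tcp_rot"])[0];T[:3,3]=s["position"];return s,T
def todo(target):
    s,T=pose();R=T[:3,:3];print("tool axes\n",R.round(3));y=R[:,1]
    w=v if y@v>0 else -v
    yaw=np.arctan2(-(w@R[:,0]),w@y);c=cv2.Rodrigues(np.array([0,0,yaw]))[0]
    print("yaw",yaw.round(4),"dp now-axes",(R.T@(target-T[:3,3])*1e3).round(1),"dp after yaw",((R@c).T@(target-T[:3,3])*1e3).round(1))
E
python3 -c "
from h import *
todo(np.array([.4714,.2915,.20]))"
```

```text
tool axes
 [[-0.965  0.262 -0.001]
 [ 0.262  0.965 -0.001]
 [ 0.    -0.002 -1.   ]]
yaw -0.3538 dp now-axes [-378.8 -169.7   41.6] dp after yaw [-296.5 -290.5   41.6]
```

Request:
move_arm --series '[{"dp": [0,0,0],"yaw": -0.118,"fingers": 85},{"dp": [0,0,0],"yaw": -0.118,"fingers": 85},{"dp": [0,0,0],"yaw": -0.118,"fingers": 85},{"dp": [-24,-24,3],"yaw": 0,"fingers": 85},{"dp": [-24,-24,3],"yaw": 0,"fingers": 85},{"dp": [-24,-24,3],"yaw": 0,"fingers": 85},{"dp": [-24,-24,3],"yaw": 0,"fingers": 85},{"dp": [-24,-24,3],"yaw": 0,"fingers": 85},{"dp": [-24,-24,3],"yaw": 0,"fingers": 85},{"dp": [-24,-24,3],"yaw": 0,"fingers": 85},{"dp": [-24,-24,3],"yaw": 0,"fingers": 85},{"dp": [-24,-24,3],"yaw": 0,"fingers": 85}]'

```text
t: 1.1
position: [0.3856, 0.3577, 0.2148]
tcp_rot: [0.14, -3.138, 0.0]
contact_force: [0.0, 0.7, 0.5]
width: 1.0
finger_force: 0.0
```

Request:
move_arm --series '[{"dp": [-24,-24,3],"yaw": 0,"fingers": 85},{"dp": [-24,-24,3],"yaw": 0,"fingers": 85},{"dp": [-20,-20,3],"yaw": 0,"fingers": 85},{"dp": [-10,-6,3],"yaw": 0,"fingers": 85},{"dp": [0,0,0],"yaw": 0,"fingers": 85},{"dp": [0,0,0],"yaw": 0,"fingers": 85}]'

```text
t: 1.6
position: [0.4687, 0.2923, 0.2026]
tcp_rot: [0.138, -3.137, -0.0]
contact_force: [-0.3, 0.2, 0.2]
width: 0.995
finger_force: 0.0
```

Run:
```python
from h import *
s,T=pose();c=optics.camera("wrist");cv2.imwrite("pics/w1.png",c["frame"]);pickle.dump((c,T),open("w1.pkl","wb"))
print(s["t"],T[:3,3],proj(c,[.4714,.2915,.0833],T));todo(np.array([.4714,.2915,.0833-.008]))
```

```text
1.6 [0.46866536 0.29228021 0.20261328] [318.64752129 239.86185757]
tool axes
 [[-0.996 -0.089 -0.001]
 [-0.089  0.996  0.   ]
 [ 0.001  0.    -1.   ]]
yaw 0.0003 dp now-axes [ -3.2  -1.6 127.6] dp after yaw [ -3.2  -1.6 127.6]
```

View pics/w1.png

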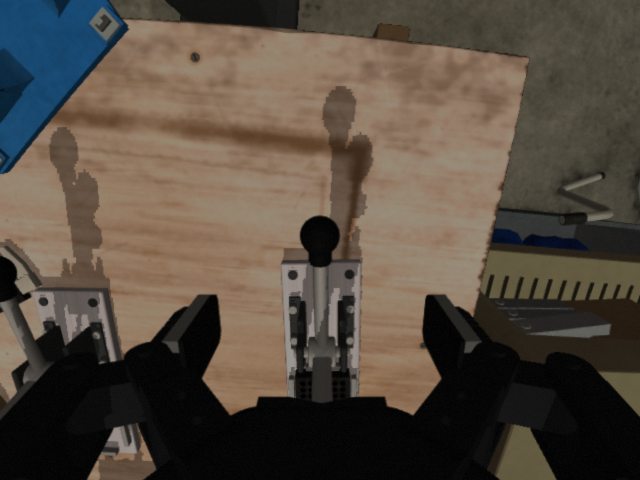

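The ball is at (319,236), where predicted to about 2 mm, centred between the fingers. I'll descend and grip.

Request:
move_arm --series '[{"dp": [-2,-1.5,14],"yaw": 0,"fingers": 85},{"dp": [0,0,14],"yaw": 0,"fingers": 85},{"dp": [0,0,14],"yaw": 0,"fingers": 85},{"dp": [0,0,14],"yaw": 0,"fingers": 85},{"dp": [0,0,14],"yaw": 0,"fingers": 85},{"dp": [0,0,14],"yaw": 0,"fingers": 85},{"dp": [0,0,14],"yaw": 0,"fingers": 85},{"dp": [0,0,14],"yaw": 0,"fingers": 85},{"dp": [0,0,14],"yaw": 0,"fingers": 85},{"dp": [0,0,0],"yaw": 0,"fingers": 60},{"dp": [0,0,0],"yaw": 0,"fingers": 45},{"dp": [0,0,0],"yaw": 0,"fingers": 45}]'

```text
t: 2.65
position: [0.471, 0.292, 0.0782]
tcp_rot: [-0.142, 3.138, 0.001]
contact_force: [0.1, 1.1, 0.4]
width: 0.598
finger_force: 0.0
```

Request:
move_arm --series '[{"dp": [0,0,0],"yaw": 0,"fingers": 10},{"dp": [0,0,0],"yaw": 0,"fingers": 10},{"dp": [0,0,0],"yaw": 0,"fingers": 10},{"dp": [0,0,0],"yaw": 0,"fingers": 10},{"dp": [0,0,0],"yaw": 0,"fingers": 10},{"dp": [0,0,0],"yaw": 0,"fingers": 10}]'

```text
t: 3.15
position: [0.4718, 0.2912, 0.0789]
tcp_rot: [-0.14, 3.137, 0.0]
contact_force: [-2.8, -0.5, 5.6]
width: 0.313
finger_force: 58.6
```

Run:
```python
import numpy as np
Q=np.linspace(0,1.4,25);x=-115*np.sin(1.4-Q);z=115*np.cos(1.4-Q)
print(np.c_[Q[1:],-np.diff(x),-np.diff(z)].round(2).tolist())
```

```text
[[0.06, -1.33, -6.57], [0.12, -1.71, -6.48], [0.18, -2.09, -6.37], [0.23, -2.46, -6.24], [0.29, -2.82, -6.09], [0.35, -3.17, -5.91], [0.41, -3.51, -5.72], [0.47, -3.83, -5.5], [0.52, -4.15, -5.27], [0.58, -4.45, -5.02], [0.64, -4.73, -4.75], [0.7, -5.0, -4.47], [0.76, -5.25, -4.17], [0.82, -5.49, -3.86], [0.87, -5.7, -3.53], [0.93, -5.9, -3.19], [0.99, -6.08, -2.84], [1.05, -6.23, -2.48], [1.11, -6.37, -2.12], [1.17, -6.48, -1.74], [1.22, -6.57, -1.36], [1.28, -6.64, -0.97], [1.34, -6.68, -0.59], [1.4, -6.7, -0.2]]
```

Request:
move_arm --series '[{"dp": [-1.3,0,-6.6],"yaw": 0,"fingers": 10},{"dp": [-1.7,0,-6.5],"yaw": 0,"fingers": 10},{"dp": [-2.1,0,-6.4],"yaw": 0,"fingers": 10},{"dp": [-2.5,0,-6.2],"yaw": 0,"fingers": 10},{"dp": [-2.8,0,-6.1],"yaw": 0,"fingers": 10},{"dp": [-3.2,0,-5.9],"yaw": 0,"fingers": 10}]'

```text
t: 3.65
position: [0.484, 0.2923, 0.1149]
tcp_rot: [0.14, -3.136, -0.0]
contact_force: [0.4, 3.4, -10.6]
width: 0.315
finger_force: 59.6
```

Request:
move_arm --series '[{"dp": [-3.5,0,-5.7],"yaw": 0,"fingers": 10},{"dp": [-3.8,0,-5.5],"yaw": 0,"fingers": 10},{"dp": [-4.1,0,-5.3],"yaw": 0,"fingers": 10},{"dp": [-4.4,0,-5.0],"yaw": 0,"fingers": 10},{"dp": [-4.7,0,-4.8],"yaw": 0,"fingers": 10},{"dp": [-5.0,0,-4.5],"yaw": 0,"fingers": 10},{"dp": [-5.2,0,-4.2],"yaw": 0,"fingers": 10},{"dp": [-5.5,0,-3.9],"yaw": 0,"fingers": 10},{"dp": [-5.7,0,-3.5],"yaw": 0,"fingers": 10}]'

```text
t: 4.4
position: [0.5286, 0.2959, 0.1583]
tcp_rot: [-0.14, 3.135, 0.0]
contact_force: [-0.7, 0.3, -0.2]
width: 0.118
finger_force: 0.0
```

Request:
move_arm --series '[{"dp": [-5.9,0,-3.2],"yaw": 0,"fingers": 10},{"dp": [-6.1,0,-2.8],"yaw": 0,"fingers": 10},{"dp": [-6.2,0,-2.5],"yaw": 0,"fingers": 10},{"dp": [-6.4,0,-2.1],"yaw": 0,"fingers": 10},{"dp": [-6.5,0,-1.7],"yaw": 0,"fingers": 10},{"dp": [-6.6,0,-1.4],"yaw": 0,"fingers": 10},{"dp": [-6.6,0,-1.0],"yaw": 0,"fingers": 10},{"dp": [-6.7,0,-0.6],"yaw": 0,"fingers": 10},{"dp": [-6.7,0,-0.2],"yaw": 0,"fingers": 10}]'

```text
t: 5.15
position: [0.582, 0.301, 0.1718]
tcp_rot: [0.14, -3.132, 0.001]
contact_force: [-9.7, -0.9, 0.6]
width: 0.113
finger_force: 4.5
```

Run:
```python
from h import *
s,T=pose();print(s["position"],s["contact_force"],s["width"])
c=optics.camera("side");cv2.imwrite("pics/s2.png",c["frame"])
R=np.array([0.4715,.2915,.0789]);d=s["position"]-R;r=d@u;print("along",r*1e3,"up",d[2]*1e3,"lat",d@v*1e3,"expected 113.3,95.5")
```

```text
[0.58195489 0.30098783 0.1718062 ] [-9.6776319  -0.89726463  0.61115221] 0.11341875792052615
along 110.86101932094903 up 92.9062044178234 lat -0.3672374896125326 expected 113.3,95.5
```

View pics/s2.png

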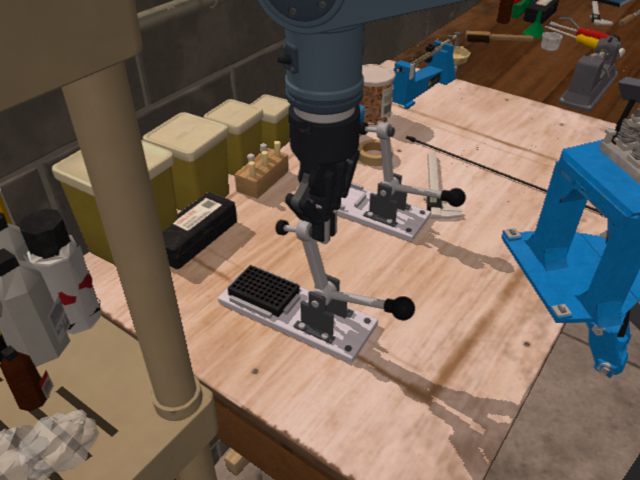

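The ball slipped out (opening 26.7 mm < 30 mm, so the pads held it off its equator), the clamp fell back open, and the block has not moved. Shut fingers now lean on the upright arm, so I'll back off first.

Request:
move_arm --series '[{"dp": [10,0,0],"yaw": 0,"fingers": 10},{"dp": [14,0,-5],"yaw": 0,"fingers": 10},{"dp": [14,0,-5],"yaw": 0,"fingers": 30},{"dp": [14,0,-5],"yaw": 0,"fingers": 60},{"dp": [14,0,-5],"yaw": 0,"fingers": 60},{"dp": [14,0,-5],"yaw": 0,"fingers": 60},{"dp": [14,0,0],"yaw": 0,"fingers": 60},{"dp": [14,0,0],"yaw": 0,"fingers": 60},{"dp": [2,0,0],"yaw": 0,"fingers": 60},{"dp": [0,0,0],"yaw": 0,"fingers": 60},{"dp": [0,0,0],"yaw": 0,"fingers": 60}]'

```text
t: 6.12
position: [0.4753, 0.2914, 0.1981]
tcp_rot: [-0.14, 3.138, 0.0]
contact_force: [-0.2, 0.6, 0.2]
width: 0.699
finger_force: 0.0
```

Run:
```python
from h import *
s,T=pose();c=optics.camera("wrist");print(s["t"],s["position"],s["contact_force"])
m=(c["frame"].max(2)<45).astype(np.uint8);w=np.zeros_like(m);w[150:330,250:390]=1;m*=w
m=cv2.morphologyEx(m,cv2.MORPH_OPEN,cv2.getStructuringElement(2,(25,25)))
n,l,st,ce=cv2.connectedComponentsWithStats(m);print(st[1:],ce[1:])
for q in ce[1:]: print(q,onz(c,q,.0845,T))
print(proj(c,[.4714,.2915,.0845],T)); cv2.imwrite("pics/w3.png",c["frame"])
print(onz(c,ce[1],.0845,T)@v, "plate lat",np.array([.6258,.3053,0])@v,"block lat",np.array([.6797,.312,0])@v)
todo(np.array([.4714,.2915,.072]))
```

```text
6.1167 [0.47526758 0.29138596 0.19809471] [-0.2137294   0.57822801  0.19424284]
[[ 302  209   40   44 1330]] [[321.46842105 229.40977444]]
[321.46842105 229.40977444] [0.46859968 0.29186825 0.0845    ]
[320.61811793 233.0844487 ]
0.2490627289209179 plate lat 0.2484689564242081 block lat 0.2503516690489426
tool axes
 [[-0.996 -0.089  0.001]
 [-0.089  0.996  0.   ]
 [-0.001  0.    -1.   ]]
yaw -0.0001 dp now-axes [  4.1   0.5 126. ] dp after yaw [  4.1   0.5 126. ]
```

Request:
move_arm --series '[{"dp": [5,-0.5,14],"yaw": 0,"fingers": 60},{"dp": [0,0,14],"yaw": 0,"fingers": 60},{"dp": [0,0,14],"yaw": 0,"fingers": 60},{"dp": [0,0,14],"yaw": 0,"fingers": 60},{"dp": [0,0,14],"yaw": 0,"fingers": 60},{"dp": [0,0,14],"yaw": 0,"fingers": 60},{"dp": [0,0,14],"yaw": 0,"fingers": 60},{"dp": [0,0,14],"yaw": 0,"fingers": 60},{"dp": [0,0,14],"yaw": 0,"fingers": 60},{"dp": [0,0,0],"yaw": 0,"fingers": 40},{"dp": [0,0,0],"yaw": 0,"fingers": 40}]'

```text
t: 7.08
position: [0.4696, 0.29, 0.0711]
tcp_rot: [0.139, -3.137, 0.001]
contact_force: [0.1, -0.6, -0.0]
width: 0.474
finger_force: 0.0
```

Request:
move_arm --series '[{"dp": [0,0,0],"yaw": 0,"fingers": 10},{"dp": [0,0,0],"yaw": 0,"fingers": 10},{"dp": [0,0,0],"yaw": 0,"fingers": 10},{"dp": [0,0,0],"yaw": 0,"fingers": 10},{"dp": [0,0,0],"yaw": 0,"fingers": 10},{"dp": [0,0,0],"yaw": 0,"fingers": 10}]'

```text
t: 7.58
position: [0.4703, 0.291, 0.0727]
tcp_rot: [-0.14, 3.136, 0.002]
contact_force: [1.4, 4.4, 1.4]
width: 0.322
finger_force: 59.1
```

Run:
```python
from h import *
s,T=pose();print(s["t"],s["position"],s["width"])
a=optics.camera("side")["frame"][200:380,300:500];b=optics.camera("wrist")["frame"][150:330,220:420]
cv2.imwrite("pics/g4.png",np.hstack([cv2.resize(x,(400,360)) for x in (a,b)]))
```

```text
7.5833 [0.47028982 0.29096916 0.07274504] 0.321690923449881
```

View pics/g4.png

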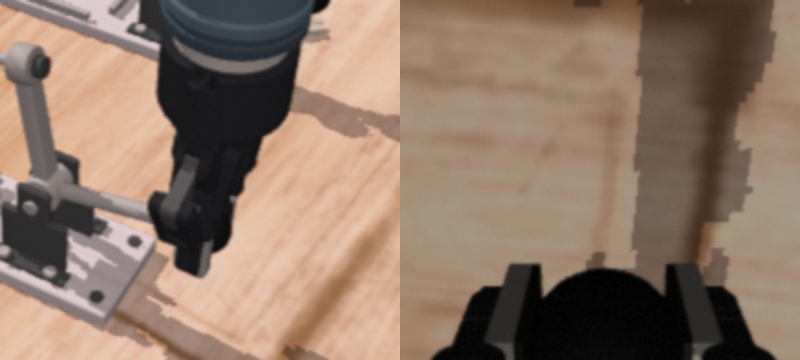

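The ball now sits centred between the pads, which reach well below it. I'll swing at half speed.

Run:
```python
import numpy as np
Q=np.linspace(0,1.4,49);x=-115*np.sin(1.4-Q);z=115*np.cos(1.4-Q)
print(np.c_[-np.diff(x),-np.diff(z)].round(1)[::2].tolist())
```

```text
[[-0.6, -3.3], [-0.8, -3.3], [-1.0, -3.2], [-1.2, -3.1], [-1.4, -3.1], [-1.5, -3.0], [-1.7, -2.9], [-1.9, -2.8], [-2.0, -2.7], [-2.2, -2.5], [-2.3, -2.4], [-2.5, -2.3], [-2.6, -2.1], [-2.7, -2.0], [-2.8, -1.8], [-2.9, -1.6], [-3.0, -1.5], [-3.1, -1.3], [-3.2, -1.1], [-3.2, -0.9], [-3.3, -0.7], [-3.3, -0.5], [-3.3, -0.3], [-3.4, -0.1]]
```

Request:
move_arm --series '[{"dp": [-0.6,0,-3.3],"yaw": 0,"fingers": 5},{"dp": [-0.7,0,-3.3],"yaw": 0,"fingers": 5},{"dp": [-0.8,0,-3.2],"yaw": 0,"fingers": 5},{"dp": [-0.9,0,-3.2],"yaw": 0,"fingers": 5},{"dp": [-1.0,0,-3.2],"yaw": 0,"fingers": 5},{"dp": [-1.1,0,-3.2],"yaw": 0,"fingers": 5},{"dp": [-1.2,0,-3.1],"yaw": 0,"fingers": 5},{"dp": [-1.3,0,-3.1],"yaw": 0,"fingers": 5}]'

```text
t: 8.35
position: [0.4746, 0.2914, 0.0958]
tcp_rot: [0.139, -3.133, -0.001]
contact_force: [-6.2, 8.5, -5.6]
width: 0.321
finger_force: 59.5
```

Request:
move_arm --series '[{"dp": [-1.0,0.4,-3.1],"yaw": 0,"fingers": 5},{"dp": [-1.0,0.4,-3.0],"yaw": 0,"fingers": 5},{"dp": [-1.2,0.4,-3.0],"yaw": 0,"fingers": 5},{"dp": [-1.4,0,-3.0],"yaw": 0,"fingers": 5}]'

```text
t: 8.68
position: [0.48, 0.292, 0.1084]
tcp_rot: [0.141, -3.135, 0.002]
contact_force: [-3.8, 1.3, -6.9]
width: 0.316
finger_force: 59.5
```

Request:
move_arm --series '[{"dp": [-1.6,0,-2.9],"yaw": 0,"fingers": 5},{"dp": [-1.7,0,-2.9],"yaw": 0,"fingers": 5},{"dp": [-1.8,0,-2.8],"yaw": 0,"fingers": 5},{"dp": [-1.9,0,-2.8],"yaw": 0,"fingers": 5}]'

```text
t: 9.02
position: [0.4901, 0.293, 0.1216]
tcp_rot: [-0.139, 3.136, 0.0]
contact_force: [5.3, 1.3, -11.4]
width: 0.321
finger_force: 59.6
```

Request:
move_arm --series '[{"dp": [-2.4,0,-2.5],"yaw": 0,"fingers": 5},{"dp": [-2.5,0,-2.5],"yaw": 0,"fingers": 5},{"dp": [-2.4,0,-2.5],"yaw": 0,"fingers": 5}]'

```text
t: 9.27
position: [0.4955, 0.2936, 0.1288]
tcp_rot: [0.14, -3.137, 0.001]
contact_force: [-3.6, -0.9, -4.7]
width: 0.315
finger_force: 59.4
```

Request:
move_arm --series '[{"dp": [-2.3,0,-2.4],"yaw": 0,"fingers": 5},{"dp": [-2.4,0,-2.4],"yaw": 0,"fingers": 5},{"dp": [-2.4,0,-2.3],"yaw": 0,"fingers": 5},{"dp": [-2.5,0,-2.2],"yaw": 0,"fingers": 5},{"dp": [-2.6,0,-2.2],"yaw": 0,"fingers": 5},{"dp": [-2.6,0,-2.1],"yaw": 0,"fingers": 5}]'

```text
t: 9.77
position: [0.512, 0.2953, 0.1423]
tcp_rot: [-0.14, 3.136, 0.001]
contact_force: [5.5, 0.5, -11.9]
width: 0.312
finger_force: 59.9
```

Request:
move_arm --series '[{"dp": [-3.0,0,-1.5],"yaw": 0,"fingers": 5},{"dp": [-3.2,0,-1.4],"yaw": 0,"fingers": 5},{"dp": [-3.2,0,-1.3],"yaw": 0,"fingers": 5},{"dp": [-3.0,0,-1.5],"yaw": 0,"fingers": 5}]'

```text
t: 10.1
position: [0.5252, 0.2966, 0.1487]
tcp_rot: [-0.139, 3.134, 0.002]
contact_force: [0.2, -0.3, 1.2]
width: 0.06
finger_force: 0.0
```

It slipped out near 0.8 rad; I'll check which way the clamp went.

Run:
```python
from h import *
cv2.imwrite("pics/s5.png",optics.camera("side")["frame"][150:400,180:480]);s,T=pose();print(s["t"],s["contact_force"],s["position"])
```

```text
10.15 [ 0.06824236 -0.44373174  0.34645276] [0.52506045 0.29668415 0.14950112]
```

View pics/s5.png

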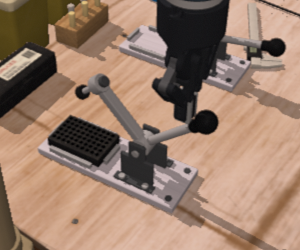

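The clamp is falling back open. The pads crept ahead of the ball until it left their edge. I'll regrip with a bias (tool lower and farther back) and swing slower, checking as I go.

Request:
move_arm --series '[{"dp": [0,0,-25],"yaw": 0,"fingers": 20},{"dp": [10,0,-25],"yaw": 0,"fingers": 60},{"dp": [25,0,0],"yaw": 0,"fingers": 60},{"dp": [22,0,0],"yaw": 0,"fingers": 60},{"dp": [0,0,25],"yaw": 0,"fingers": 60},{"dp": [0,0,25],"yaw": 0,"fingers": 60},{"dp": [0,0,25],"yaw": 0,"fingers": 60},{"dp": [0,0,25],"yaw": 0,"fingers": 60},{"dp": [0,0,22],"yaw": 0,"fingers": 60},{"dp": [0,0,10],"yaw": 0,"fingers": 50},{"dp": [0,0,0],"yaw": 0,"fingers": 40},{"dp": [0,0,0],"yaw": 0,"fingers": 40}]'

```text
t: 11.15
position: [0.4666, 0.2916, 0.0667]
tcp_rot: [-0.14, 3.138, 0.0]
contact_force: [1.0, -0.0, 0.8]
width: 0.471
finger_force: 0.0
```

Run:
```python
from h import *
s,T=pose();print(s["t"],s["position"],s["contact_force"],s["width"])
B=np.array([.470,.2917,.0845]);print("ball in tool",(T[:3,:3].T@(B-T[:3,3])*1e3).round(1))
c=optics.camera("wrist");cv2.imwrite("pics/w6.png",c["frame"][180:480,180:460])
```

```text
11.15 [0.46655658 0.29155525 0.06665687] [ 0.98006104 -0.04932809  0.78055703] 0.47107309082311966
ball in tool [ -3.4  -0.2 -17.8]
```

View pics/w6.png

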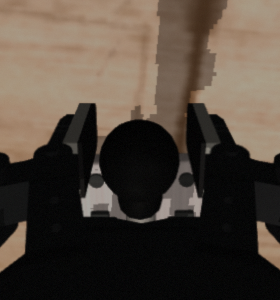

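The ball shows as a full circle at full-frame (319,341), radius about 39 px, with the pad tips' rear edges at (268,284) and (373,284). I'll work out from these where the ball sits between the pads.

Run:
```python
from h import *
c=optics.camera("wrist");k=K(c);M=c["mount"];f=k[0,0];print(f,c["D"])
def pt(px,d):
    q=cv2.undistortPoints(np.array([[px]],float),k,c["D"])[0,0];return (M@np.r_[q*d,d,1])[:3]*1e3
print("ball",pt((319,341),f*.015/39).round(1),"ball by pose-z", proj(c,[.470,.2917,.0845],pose()[1]))
W=pose()[0]["width"]*85.4;print("tips",pt((268,284),f*W/1e3/105).round(1),pt((373,284),f*W/1e3/105).round(1))
print("tip back end of pads (crop 68,190)?",M[:3,3]*1e3)
```

```text
348.8359957412791 [-0.06054562  0.          0.          0.          0.        ]
ball [ -4.7  -0.1 -12.7] ball by pose-z [318.14011285 341.90002841]
tips [ 16.8 -19.6  -7.3] [16.8 20.6 -7.3]
tip back end of pads (crop 68,190)? [  70.79164074    0.70828583 -130.53425385]
```

The pose matches the plan: the ball is ~3 mm ahead of the pads' centre and deep between them. I'll grip and lift slowly.

Request:
move_arm --series '[{"dp": [0,0,0],"yaw": 0,"fingers": 5},{"dp": [0,0,0],"yaw": 0,"fingers": 5},{"dp": [0,0,0],"yaw": 0,"fingers": 5},{"dp": [0,0,0],"yaw": 0,"fingers": 5},{"dp": [0,0,0],"yaw": 0,"fingers": 5}]'

```text
t: 11.67
position: [0.4676, 0.2909, 0.068]
tcp_rot: [-0.14, 3.135, -0.001]
contact_force: [-1.5, -4.4, 6.7]
width: 0.327
finger_force: 58.4
```

Request:
move_arm --series '[{"dp": [-0.4,0,-2.0],"yaw": 0,"fingers": 5},{"dp": [-0.4,0,-2.0],"yaw": 0,"fingers": 5},{"dp": [-0.5,0,-2.0],"yaw": 0,"fingers": 5},{"dp": [-0.5,0,-2.0],"yaw": 0,"fingers": 5},{"dp": [-0.5,0,-2.0],"yaw": 0,"fingers": 5},{"dp": [-0.6,0,-2.0],"yaw": 0,"fingers": 5},{"dp": [-0.6,0,-2.0],"yaw": 0,"fingers": 5},{"dp": [-0.6,0,-2.0],"yaw": 0,"fingers": 5},{"dp": [-0.7,0,-2.0],"yaw": 0,"fingers": 5},{"dp": [-0.7,0,-2.0],"yaw": 0,"fingers": 5}]'

```text
t: 12.5
position: [0.4703, 0.2911, 0.0851]
tcp_rot: [0.139, -3.135, 0.002]
contact_force: [0.7, -3.2, -8.4]
width: 0.321
finger_force: 59.5
```

```bash
cat >> h.py <<'E'
def balltool():
    s,T=pose();c=optics.camera("wrist");g=c["frame"].max(2)
    print("t",s["t"],s["position"].round(4),"F",s["contact_force"].round(1),"w",s["width"].round(3))
    return c,T
E
python3 - <<'E'
from h import *
c,T=balltool();cv2.imwrite("pics/w7.png",np.hstack([c["frame"][180:480,180:460],optics.camera("side")["frame"][150:450,250:530]]))
E
```

```text
Traceback (most recent call last):
  File "h.py", line 29, in balltool
    print("t",s["t"],s["position"].round(4),"F",s["contact_force"].round(1),"w",s["width"].round(3))
                                                                                ^^^^^^^^^^^^^^^^
AttributeError: 'float' object has no attribute 'round'
```

```bash
sed -i 's/s\["width"\].round(3)/s["width"]/' h.py
python3 - <<'E'
from h import *
c,T=balltool();cv2.imwrite("pics/w7.png",np.hstack([c["frame"][180:480,180:460],optics.camera("side")["frame"][150:450,250:530]]))
E
```

```text
t 12.55 [0.4703 0.2911 0.0855] F [-1.4 -4.4 -6.5] w 0.32603187085587193
```

View pics/w7.png

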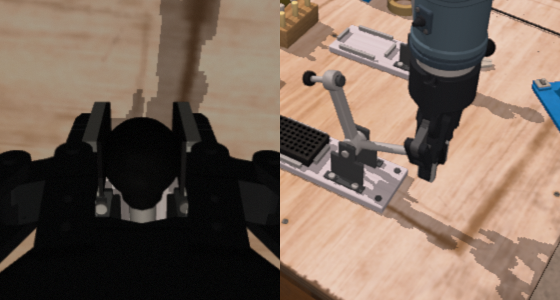

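The ball (around (142,155) in the left crop) is still well inside the pads and the arm is turning. I'll go on.

Request:
move_arm --series '[{"dp": [-0.7,-0.3,-2.0],"yaw": 0,"fingers": 5},{"dp": [-0.7,-0.3,-2.0],"yaw": 0,"fingers": 5},{"dp": [-0.8,0,-2.0],"yaw": 0,"fingers": 5},{"dp": [-0.8,0,-1.9],"yaw": 0,"fingers": 5},{"dp": [-0.8,0,-1.9],"yaw": 0,"fingers": 5},{"dp": [-0.9,0,-1.9],"yaw": 0,"fingers": 5},{"dp": [-0.9,0,-1.9],"yaw": 0,"fingers": 5},{"dp": [-0.9,0,-1.9],"yaw": 0,"fingers": 5},{"dp": [-1.0,0,-1.9],"yaw": 0,"fingers": 5},{"dp": [-1.0,0,-1.8],"yaw": 0,"fingers": 5}]'

```text
t: 13.48
position: [0.4808, 0.2922, 0.1054]
tcp_rot: [-0.14, 3.137, 0.001]
contact_force: [8.2, -1.0, -12.1]
width: 0.323
finger_force: 59.7
```

Request:
move_arm --series '[{"dp": [-1.6,0,-1.3],"yaw": 0,"fingers": 5},{"dp": [-1.6,0,-1.3],"yaw": 0,"fingers": 5},{"dp": [-1.6,0,-1.4],"yaw": 0,"fingers": 5},{"dp": [-1.3,0,-1.7],"yaw": 0,"fingers": 5}]'

```text
t: 13.82
position: [0.4872, 0.2928, 0.111]
tcp_rot: [-0.14, 3.136, 0.001]
contact_force: [8.0, -0.3, -12.2]
width: 0.32
finger_force: 59.8
```

Request:
move_arm --series '[{"dp": [-1.9,0,-1.0],"yaw": 0,"fingers": 5},{"dp": [-1.9,0,-1.0],"yaw": 0,"fingers": 5},{"dp": [-1.9,0,-1.0],"yaw": 0,"fingers": 5}]'

```text
t: 14.07
position: [0.4913, 0.2931, 0.1138]
tcp_rot: [0.139, -3.137, -0.0]
contact_force: [-8.4, 0.0, -1.9]
width: 0.318
finger_force: 59.8
```

Request:
move_arm --series '[{"dp": [-1.1,0,-1.8],"yaw": 0,"fingers": 5},{"dp": [-1.1,0,-1.7],"yaw": 0,"fingers": 5},{"dp": [-1.2,0,-1.6],"yaw": 0,"fingers": 5},{"dp": [-1.3,0,-1.5],"yaw": 0,"fingers": 5}]'

```text
t: 14.4
position: [0.4995, 0.2939, 0.121]
tcp_rot: [-0.14, 3.132, 0.002]
contact_force: [13.6, 5.6, -17.0]
width: 0.307
finger_force: 59.9
```

Run:
```python
from h import *
c,T=balltool();cv2.imwrite("pics/w8.png",np.hstack([cv2.convertScaleAbs(c["frame"][180:480,180:460],alpha=2.5),cv2.resize(optics.camera("side")["frame"][190:340,300:440],None,fx=2,fy=2)]))
```

```text
t 14.4 [0.4995 0.2939 0.121 ] F [ 13.6   5.6 -17. ] w 0.30746232817660346
```

View pics/w8.png

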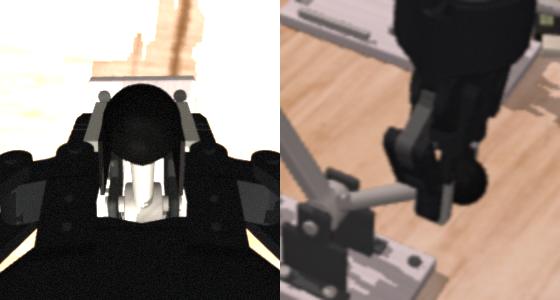

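The ball is sticking out of the pads' rear (-x) side: the tool ran too far inward. I'll cast the wrist ray onto the swing arc to get q and the offset.

```bash
cat >> h.py <<'E'
B0=np.array([.470,.2917,.0845])
def arc(q): return B0+u*(.115*(np.sin(1.4)-np.sin(1.4-q)))+np.array([0,0,.115*(np.cos(1.4-q)-np.cos(1.4))])
def fitq(c,px,T):
    Q=np.linspace(0,1.4,561);e=[np.linalg.norm(proj(c,arc(q),T)-px) for q in Q];q=Q[np.argmin(e)]
    return q,min(e),(T[:3,:3].T@(arc(q)-T[:3,3])*1e3).round(1)
E
python3 - <<'E'
from h import *
c,T=balltool();print(fitq(c,np.array([321,305]),T))
s=optics.camera("side");print("side proj for q",[(q,proj(s,arc(q)).round(0)) for q in (.3,.4,.5,.6)])
k=K(c)
E
```

```text
t 14.5 [0.5002 0.294  0.1213] F [ 12.3   3.9 -14.3] w 0.3116169266290499
(np.float64(0.4575), np.float64(0.8973171641357081), array([  9.9,   0.4, -11.3]))
side proj for q [(0.3, array([396., 292.])), (0.4, array([393., 284.])), (0.5, array([388., 277.])), (0.6, array([383., 269.]))]
```

Request:
move_arm --series '[{"dp": [3,0,-1],"yaw": 0,"fingers": 5},{"dp": [3,0,-1.5],"yaw": 0,"fingers": 5},{"dp": [3,0,-1.5],"yaw": 0,"fingers": 5},{"dp": [2,0,-1],"yaw": 0,"fingers": 5}]'

```text
t: 14.93
position: [0.4878, 0.2928, 0.1258]
tcp_rot: [-0.139, 3.133, 0.002]
contact_force: [15.2, 3.8, -18.2]
width: 0.306
finger_force: 77.9
```

```bash
cat >> h.py <<'E'
def findball(c):
    # dark disc seen between pads: topmost dark arc against bright background
    g=cv2.GaussianBlur(c["frame"].max(2),(3,3),0);col=[]
    for x in range(300,342,3):
        v=g[240:400,x].astype(int);i=np.argmax(v<35)
        col.append((x,240+i))
    return col
E
python3 - <<'E'
from h import *
c,T=balltool();cc=findball(c);print(cc)
for q in (.35,.4,.45,.5,.55):
    b=arc(q);print(q,(T[:3,:3].T@(b-T[:3,3])*1e3).round(1),proj(c,b,T).round(0), "top edge",(proj(c,b,T)[1]-349*15/np.linalg.norm(((T@c["mount"])[:3,3]-b)*1e3)).round(1))
E
```

```text
t 14.9333 [0.4878 0.2928 0.1258] F [ 15.2   3.8 -18.2] w 0.30630224524095256
[(300, np.int64(285)), (303, np.int64(283)), (306, np.int64(281)), (309, np.int64(280)), (312, np.int64(279)), (315, np.int64(278)), (318, np.int64(278)), (321, np.int64(277)), (324, np.int64(278)), (327, np.int64(278)), (330, np.int64(278)), (333, np.int64(279)), (336, np.int64(281)), (339, np.int64(282))]
0.35 [4.3 0.5 3.6] [321. 301.] top edge 266.0
0.4 [ 1.3  0.5 -1.3] [321. 313.] top edge 277.2
0.45 [-2.   0.5 -6. ] [321. 326.] top edge 289.5
0.5 [ -5.5   0.5 -10.6] [321. 340.] top edge 302.8
0.55 [ -9.2   0.5 -15. ] [321. 354.] top edge 317.1
```

The ball rides at the tips now, so the hold is poor. I'll release, regrip centred and deeper, and follow the pure arc, correcting by camera only.

Request:
move_arm --series '[{"dp": [0,0,0],"yaw": 0,"fingers": 60},{"dp": [0,0,0],"yaw": 0,"fingers": 60},{"dp": [0,0,0],"yaw": 0,"fingers": 60},{"dp": [8,0,0],"yaw": 0,"fingers": 60},{"dp": [8,0,0],"yaw": 0,"fingers": 60},{"dp": [2,0,10],"yaw": 0,"fingers": 60},{"dp": [0,0,14],"yaw": 0,"fingers": 60},{"dp": [0,0,14],"yaw": 0,"fingers": 60},{"dp": [0,0,12],"yaw": 0,"fingers": 45},{"dp": [0,0,6],"yaw": 0,"fingers": 38},{"dp": [0,0,0],"yaw": 0,"fingers": 38},{"dp": [0,0,0],"yaw": 0,"fingers": 38}]'

```text
t: 15.98
position: [0.4674, 0.2907, 0.0689]
tcp_rot: [0.14, -3.138, 0.0]
contact_force: [0.5, 0.6, 0.2]
width: 0.446
finger_force: 0.0
```

Run:
```python
from h import *
c,T=balltool();cc=findball(c);print(min(y for x,y in cc))
b=B0;print((T[:3,:3].T@(b-T[:3,3])*1e3).round(1),"top edge pred",(proj(c,b,T)[1]-349*15/np.linalg.norm(((T@c["mount"])[:3,3]-b)*1e3)).round(1))
```

```text
t 15.9833 [0.4674 0.2907 0.0689] F [0.5 0.6 0.2] w 0.4458289816495317
295
[ -2.6   0.8 -15.6] top edge pred 302.1
```

Request:
move_arm --series '[{"dp": [-1.5,0.8,0],"yaw": 0,"fingers": 38},{"dp": [0,0,0],"yaw": 0,"fingers": 5},{"dp": [0,0,0],"yaw": 0,"fingers": 5},{"dp": [0,0,0],"yaw": 0,"fingers": 5},{"dp": [0,0,0],"yaw": 0,"fingers": 5},{"dp": [0,0,0],"yaw": 0,"fingers": 5}]'

```text
t: 16.53
position: [0.4701, 0.2911, 0.0705]
tcp_rot: [-0.14, 3.137, -0.002]
contact_force: [-0.2, -4.6, 6.3]
width: 0.317
finger_force: 58.6
```

Request:
move_arm --series '[{"dp": [-0.6,0,-3.3],"yaw": 0,"fingers": 5},{"dp": [-0.7,0,-3.3],"yaw": 0,"fingers": 5},{"dp": [-0.8,0,-3.3],"yaw": 0,"fingers": 5},{"dp": [-0.9,0,-3.2],"yaw": 0,"fingers": 5},{"dp": [-1.0,0,-3.2],"yaw": 0,"fingers": 5},{"dp": [-1.1,0,-3.2],"yaw": 0,"fingers": 5},{"dp": [-1.2,0,-3.1],"yaw": 0,"fingers": 5},{"dp": [-1.3,0,-3.1],"yaw": 0,"fingers": 5}]'

```text
t: 17.2
position: [0.4744, 0.2916, 0.0938]
tcp_rot: [0.14, -3.133, 0.003]
contact_force: [-4.8, -4.8, -7.2]
width: 0.319
finger_force: 59.4
```

```bash
cat >> h.py <<'E'
def chk(corr=6):
    c,T=balltool();y=min(y for x,y in findball(c))+corr
    Q=np.linspace(0,1.4,281);e=[proj(c,arc(q),T)[1]-349*15/np.linalg.norm(((T@c["mount"])[:3,3]-arc(q))*1e3)-y for q in Q]
    q=Q[np.argmin(np.abs(e))];print("q",q,"ball in tool",(T[:3,:3].T@(arc(q)-T[:3,3])*1e3).round(1))
E
python3 -c "
from h import *
chk()"
```

```text
t 17.2 [0.4744 0.2916 0.0938] F [-4.8 -4.8 -7.2] w 0.31889604359727064
q 0.195 ball in tool [ -1.5   0.5 -12.3]
```

Request:
move_arm --series '[{"dp": [-1.4,0,-3.1],"yaw": 0,"fingers": 5},{"dp": [-1.4,0,-3.0],"yaw": 0,"fingers": 5},{"dp": [-1.5,0,-3.0],"yaw": 0,"fingers": 5},{"dp": [-1.6,0,-3.0],"yaw": 0,"fingers": 5},{"dp": [-1.7,0,-2.9],"yaw": 0,"fingers": 5},{"dp": [-1.8,0,-2.8],"yaw": 0,"fingers": 5}]'

```text
t: 17.75
position: [0.4864, 0.2928, 0.1128]
tcp_rot: [-0.14, 3.138, -0.001]
contact_force: [2.4, -5.0, -9.6]
width: 0.317
finger_force: 59.6
```

```bash
python3 -c "
from h import *
chk()"
```

```text
t 17.75 [0.4864 0.2928 0.1128] F [ 2.4 -5.  -9.6] w 0.31660316614193595
q 0.36 ball in tool [  2.3   0.4 -10.4]
```

Request:
move_arm --series '[{"dp": [-2.1,0,-3.8],"yaw": 0,"fingers": 5},{"dp": [-2.3,0,-3.7],"yaw": 0,"fingers": 5},{"dp": [-2.5,0,-3.6],"yaw": 0,"fingers": 5},{"dp": [-2.8,0,-3.5],"yaw": 0,"fingers": 5},{"dp": [-3.0,0,-3.3],"yaw": 0,"fingers": 5}]'

```text
t: 18.22
position: [0.4987, 0.294, 0.131]
tcp_rot: [0.14, -3.138, 0.001]
contact_force: [-0.5, -5.6, -6.7]
width: 0.317
finger_force: 59.4
```

```bash
python3 -c "
from h import *
chk()"
```

```text
t 18.2167 [0.4987 0.294  0.131 ] F [-0.5 -5.6 -6.7] w 0.31740635042483456
q 0.54 ball in tool [ 2.6  0.2 -8.9]
```

Request:
move_arm --series '[{"dp": [-3.0,0,-3.2],"yaw": 0,"fingers": 5},{"dp": [-3.2,0,-3.0],"yaw": 0,"fingers": 5},{"dp": [-3.4,0,-2.9],"yaw": 0,"fingers": 5},{"dp": [-3.5,0,-2.8],"yaw": 0,"fingers": 5},{"dp": [-3.6,0,-2.6],"yaw": 0,"fingers": 5}]'

```text
t: 18.68
position: [0.516, 0.2958, 0.146]
tcp_rot: [-0.14, 3.138, -0.0]
contact_force: [3.4, -5.0, -7.0]
width: 0.318
finger_force: 59.4
```

```bash
python3 -c "
from h import *
chk()"
```

```text
t 18.6833 [0.516  0.2958 0.146 ] F [ 3.4 -5.  -7. ] w 0.31822212722219667
q 0.72 ball in tool [ 5.2  0.  -8.4]
```

Request:
move_arm --series '[{"dp": [-3.3,0,-2.5],"yaw": 0,"fingers": 5},{"dp": [-3.4,0,-2.3],"yaw": 0,"fingers": 5},{"dp": [-3.7,0,-2.1],"yaw": 0,"fingers": 5},{"dp": [-3.9,0,-2.0],"yaw": 0,"fingers": 5},{"dp": [-4.0,0,-1.8],"yaw": 0,"fingers": 5},{"dp": [-4.2,0,-1.6],"yaw": 0,"fingers": 5}]'

```text
t: 19.23
position: [0.5395, 0.298, 0.1576]
tcp_rot: [-0.139, 3.135, 0.001]
contact_force: [11.6, -1.6, -17.1]
width: 0.294
finger_force: 59.4
```

```bash
python3 -c "
from h import *
chk()"
```

```text
t 19.2333 [0.5395 0.298  0.1576] F [ 11.6  -1.6 -17.1] w 0.2939172498705397
q 0.885 ball in tool [13.1 -0.1 -7.5]
```

Run:
```python
from h import *
s=optics.camera("side");f=s["frame"].copy()
f=cv2.convertScaleAbs(f,alpha=1.8)
z=cv2.resize(f[180:330,260:440],None,fx=4,fy=4)
for q in (.6,.7,.8,.9,1.0):
    p=(proj(s,arc(q))-[260,180])*4;cv2.circle(z,tuple(p.astype(int)),3,(0,0,255) if abs(q-.8)>.01 else (0,255,0),-1);print(q,p)
# foot-end of arm: 100 mm from the hinge, at right angle to the handle
H=arc(1.4)-[0,0,.115]
for q in (.6,.7,.8,.9,1.0):
    a=1.4-q;p=(proj(s,H+.1*(np.cos(a)*u+np.sin(a)*np.array([0,0,1])))-[260,180])*4;cv2.circle(z,tuple(p.astype(int)),3,(255,255,0) if abs(q-.8)>.01 else (0,255,0),-1)
cv2.imwrite("pics/s9.png",z)
```

```text
0.6 [492.23161668 356.43448369]
0.7 [468.53365725 327.16654074]
0.8 [442.31758093 299.11183862]
0.9 [413.93274934 272.6590595 ]
1.0 [383.76747159 248.17041426]
```

View pics/s9.png

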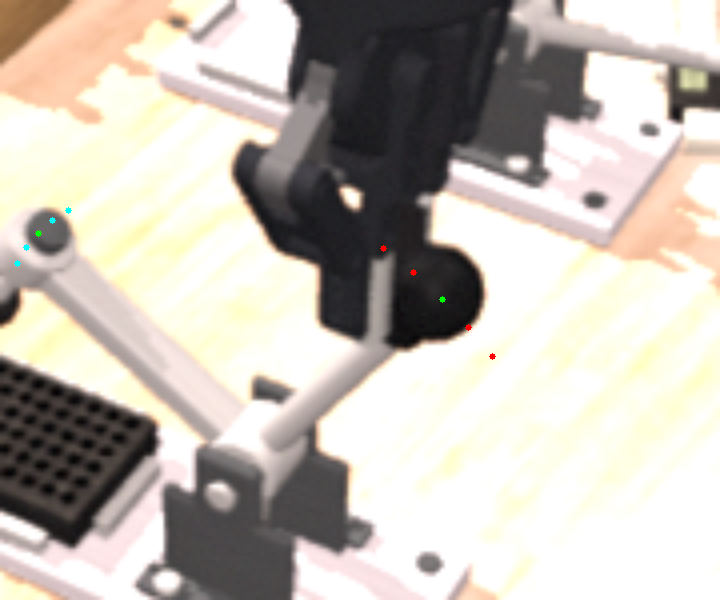

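The ball sits at about (434,293), between the 0.8 and 0.9 marks, so the clamp is at about 0.83 rad, past centre. The spring will close it, so I'll open the fingers around the ball.

Request:
move_arm --series '[{"dp": [0,0,0],"yaw": 0,"fingers": 60},{"dp": [0,0,0],"yaw": 0,"fingers": 60},{"dp": [0,0,0],"yaw": 0,"fingers": 60},{"dp": [0,0,0],"yaw": 0,"fingers": 60},{"dp": [0,0,0],"yaw": 0,"fingers": 60},{"dp": [0,0,0],"yaw": 0,"fingers": 60}]'

```text
t: 19.83
position: [0.5376, 0.2982, 0.1577]
tcp_rot: [-0.141, 3.138, 0.001]
contact_force: [-0.2, -0.6, -0.2]
width: 0.702
finger_force: 0.0
```

```bash
cat >> h.py <<'E'
def arm():
    s=optics.camera("side");t=optics.camera("top");H=arc(1.4)-[0,0,.115];out=[]
    f=s["frame"];g=f.max(2)
    for q in (0,.2,.4,.6,.8,1.0,1.2,1.4):
        p=proj(s,arc(q)).round().astype(int);a=1.4-q
        m=proj(s,H+.06*(np.cos(a)*u+np.sin(a)*np.array([0,0,1]))).round().astype(int)
        out.append((q,int(np.mean(g[p[1]-2:p[1]+3,p[0]-2:p[0]+3])),f[m[1],m[0]].tolist()))
    print(out)
E
python3 -c "
from h import *
arm();todo(arc(1.4)-[0,0,.012])"
```

```text
[(0, 206, [121, 154, 200]), (0.2, 207, [132, 163, 207]), (0.4, 206, [140, 170, 213]), (0.6, 200, [130, 163, 208]), (0.8, 214, [133, 165, 209]), (1.0, 190, [132, 165, 209]), (1.2, 19, [124, 153, 195]), (1.4, 27, [149, 154, 165])]
tool axes
 [[-0.996 -0.089  0.   ]
 [-0.089  0.996  0.   ]
 [-0.     0.    -1.   ]]
yaw 0.0004 dp now-axes [-45.4  -0.3 -10.4] dp after yaw [-45.4  -0.3 -10.4]
```

The clamp is closed (the ball left all lower positions and the arm's grey shows at 1.4). For opening, I'll push the ball back from its +x side with the fingers at a 20 mm gap as a cradle, which needs no friction.

Request:
move_arm --series '[{"dp": [0,0,-22],"yaw": 0,"fingers": 60},{"dp": [0,0,-22],"yaw": 0,"fingers": 40},{"dp": [0,0,-20],"yaw": 0,"fingers": 20},{"dp": [-20,0,0],"yaw": 0,"fingers": 20},{"dp": [-20,0,0],"yaw": 0,"fingers": 20},{"dp": [-20,0,0],"yaw": 0,"fingers": 20},{"dp": [-22,0,0],"yaw": 0,"fingers": 20},{"dp": [0,0,16],"yaw": 0,"fingers": 20},{"dp": [0,0,16],"yaw": 0,"fingers": 20},{"dp": [0,0,16],"yaw": 0,"fingers": 20},{"dp": [0,0,4],"yaw": 0,"fingers": 20},{"dp": [0,0,0],"yaw": 0,"fingers": 20}]'

```text
t: 20.93
position: [0.6182, 0.3048, 0.1675]
tcp_rot: [0.14, -3.135, 0.001]
contact_force: [-0.2, -0.5, 0.3]
width: 0.237
finger_force: 0.0
```

```bash
python3 -c "
from h import *
s,T=pose();print(s['t'],s['position'],s['contact_force'],s['width'])
arm();todo(arc(1.4)-[0,0,.012])"
```

```text
20.9333 [0.61819595 0.30479028 0.16746363] [-0.24515515 -0.46729665  0.26480997] 0.23679568354834551
[(0, 205, [120, 153, 198]), (0.2, 206, [131, 162, 207]), (0.4, 205, [140, 170, 212]), (0.6, 198, [128, 162, 206]), (0.8, 213, [131, 164, 207]), (1.0, 203, [131, 164, 207]), (1.2, 208, [123, 153, 193]), (1.4, 19, [148, 153, 165])]
tool axes
 [[-0.996 -0.089  0.001]
 [-0.089  0.996  0.   ]
 [-0.001  0.    -1.   ]]
yaw 0.0003 dp now-axes [37.  -0.2  2.3] dp after yaw [37.  -0.2  2.3]
```

Run:
```python
from h import *
s,T=pose()
for n in ("wrist","side"):
    c=optics.camera(n);TT=T if n=="wrist" else None
    p=proj(c,arc(1.4),TT);g=c["frame"].max(2)
    m=np.zeros_like(g);cv2.circle(m,tuple(p.astype(int)),60 if TT is not None else 22,255,-1)
    m=((g<45)&(m>0)).astype(np.uint8);k=31 if TT is not None else 15
    m=cv2.morphologyEx(m,cv2.MORPH_OPEN,cv2.getStructuringElement(2,(k,k)))
    N,l,st,ce=cv2.connectedComponentsWithStats(m);print(n,st[1:].tolist(),ce[1:].round(1).tolist())
    for q in (1.2,1.3,1.35,1.4): print(q,proj(c,arc(q),TT).round(1))
```

```text
wrist [[283, 187, 81, 85, 5598]] [[322.6, 230.3]]
1.2 [318.3 170.2]
1.3 [318.3 203.3]
1.35 [318.3 219.4]
1.4 [318.4 235.1]
side [[314, 214, 22, 26, 428]] [[324.2, 226.1]]
1.2 [339.9 231.6]
1.3 [331.7 227.4]
1.35 [327.6 225.6]
1.4 [323.5 223.9]
```

Measured q is about 1.39, so it is fully clamped, and it has stayed so for over a second. Now I'll push it open.

Request:
move_arm --series '[{"dp": [7,0,0],"yaw": 0,"fingers": 20},{"dp": [6,0,0],"yaw": 0,"fingers": 20},{"dp": [5,0,0],"yaw": 0,"fingers": 20},{"dp": [5,0,0.3],"yaw": 0,"fingers": 20},{"dp": [5,0,0.6],"yaw": 0,"fingers": 20},{"dp": [5,0,0.8],"yaw": 0,"fingers": 20},{"dp": [5,0,1.0],"yaw": 0,"fingers": 20},{"dp": [5,0,1.2],"yaw": 0,"fingers": 20}]'

```text
t: 21.8
position: [0.5792, 0.3019, 0.1687]
tcp_rot: [-0.139, 3.13, 0.003]
contact_force: [6.0, 0.6, 6.3]
width: 0.232
finger_force: 5.0
```

Request:
move_arm --series '[{"dp": [5,0,1.6],"yaw": 0,"fingers": 20},{"dp": [5,0,1.8],"yaw": 0,"fingers": 20},{"dp": [5,0,2.0],"yaw": 0,"fingers": 20},{"dp": [5,0,2.3],"yaw": 0,"fingers": 20},{"dp": [5,0,2.6],"yaw": 0,"fingers": 20},{"dp": [5,0,2.9],"yaw": 0,"fingers": 20}]'

```text
t: 22.3
position: [0.5474, 0.2988, 0.1537]
tcp_rot: [-0.14, 3.135, 0.001]
contact_force: [3.3, 0.6, 3.5]
width: 0.231
finger_force: 2.8
```

Request:
move_arm --series '[{"dp": [5,0,3.2],"yaw": 0,"fingers": 20},{"dp": [5,0,3.5],"yaw": 0,"fingers": 20},{"dp": [5,0,3.8],"yaw": 0,"fingers": 20},{"dp": [5,0,4.0],"yaw": 0,"fingers": 20},{"dp": [5,0,4.0],"yaw": 0,"fingers": 20}]'

```text
t: 22.72
position: [0.5202, 0.2961, 0.1325]
tcp_rot: [0.14, -3.136, 0.001]
contact_force: [1.9, -1.1, 0.0]
width: 0.235
finger_force: 0.9
```

```bash
python3 -c "
from h import *
s,T=pose();print(s['t'],s['position'],s['contact_force'],s['width'])
arm()"
```

```text
22.7167 [0.52017902 0.29609677 0.13246995] [ 1.86142652 -1.13927773  0.04587377] 0.23549011120691118
[(0, 208, [123, 156, 202]), (0.2, 209, [133, 165, 209]), (0.4, 208, [103, 109, 121]), (0.6, 22, [104, 106, 114]), (0.8, 22, [86, 87, 94]), (1.0, 38, [133, 167, 211]), (1.2, 211, [128, 162, 208]), (1.4, 213, [138, 169, 213])]
```

Request:
move_arm --series '[{"dp": [3,0,0],"yaw": 0,"fingers": 20},{"dp": [5,0,-5],"yaw": 0,"fingers": 20},{"dp": [10,0,-20],"yaw": 0,"fingers": 20},{"dp": [10,0,-25],"yaw": 0,"fingers": 20},{"dp": [10,0,-25],"yaw": 0,"fingers": 20},{"dp": [10,0,-25],"yaw": 0,"fingers": 20},{"dp": [0,0,0],"yaw": 0,"fingers": 20},{"dp": [0,0,0],"yaw": 0,"fingers": 20},{"dp": [0,0,0],"yaw": 0,"fingers": 20},{"dp": [0,0,0],"yaw": 0,"fingers": 20}]'

```text
t: 23.65
position: [0.4734, 0.2919, 0.2327]
tcp_rot: [0.14, -3.136, 0.001]
contact_force: [0.2, 0.2, 0.4]
width: 0.235
finger_force: 0.0
```

Run:
```python
from h import *
s,T=pose();print(s['t'],s['position'],s['contact_force'])
s0=pickle.load(open("side0.pkl","rb"));c=optics.camera("side")
for nm,p,r in (("ballA",(401,314),18),("ballB",(453,197),16)):
    for k in (s0,c):
        g=k["frame"].max(2);m=np.zeros_like(g);cv2.circle(m,p,r,255,-1);y,x=np.where((g<45)&(m>0));print(nm,x.mean().round(1),y.mean().round(1),len(x))
d=cv2.absdiff(s0["frame"],c["frame"]).max(2)[262:315,222:300];print("block region diff mean/max px>60:",d.mean(),(d>60).sum())
```

```text
23.65 [0.47342694 0.29188563 0.23267817] [0.2337337  0.15760734 0.38750454]
ballA 400.7 313.7 488
ballA 400.8 313.7 485
ballB 452.4 197.0 320
ballB 452.4 197.0 315
block region diff mean/max px>60: 8.462506047411708 0
```

Both balls are exactly where they started, the block is in place, and the robot is clear of everything.

```bash
python3 -c "
from cell import workorder
print(workorder.close_job())"
```

```text
the job is handed in; nothing more can be done
None
```

I handed the job in at about 24 s, verdict not shown: the clamp closed on the block (about 1.39 rad by camera), stayed down over a second and is open again, with block and other clamp unmoved, but my pinch on the ball slipped in each attempt, so its spring finished the closing and I opened it by pushing the ball back with the fingers.

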